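# Nudge a brake pad home in its caliper

## Robot

A 6-joint arm with a two-finger parallel gripper is mounted at the origin on the work surface. World frame = base frame: x ahead of the robot, y to its left, z up, the work surface at z = 0. Lengths are in mm, angles in rad, forces in N, time in s.
With the tool pointing down it reaches from about 275 to 750 mm from the base axis. Payload 10.2 kg.
Tool frame: the origin (TCP) lies midway between the tips of the shut fingers; the grasp point (between the pads) lies 19 mm behind it; z points along the fingers, y is the direction in which the jaws open and shut (so a half turn about z gives the same grasp; the last joint's range is limited). The gripper opens to 85 mm and grips with 20 to 120 N. Pads are 22 mm wide; open, the fingers measure 114 mm over their backs; the gripper's body (76 mm by 85 mm) begins 54 mm behind the grasp point. The pads swing forward as they close: fully open they stand 13 mm farther back than shut.
Start: joints at [0.918, 0.313, 1.498, -0, 1.331, -0.223], TCP at [218.775, 477.251, 211.194] pointing down, gripper open.
Joint ranges: [-2.94, 2.94], [-0.97, 2.17], [0.19, 2.56], [-1.23, 4.37], [0.02, 3.11], [-2.88, 2.88]. Speed limits (rad/s): [2.39, 2.39, 3.01, 3.14, 3.14, 3.14].

## Interface

Orientations are given as a unit quaternion [w, x, y, z].
In Python, from rig import ctrl gives the robot as it stands.
- The arm moves only by the tool carry_out, never from a script. Its argument "plan" is a list of rows, each a list of 3 entries, a list of its own where there are three numbers: the finger opening in mm, from 0 to 85.4, then the shift along the tool's x, y, z in mm, then the turn, a rotation vector about the tool's x, y, z in units of 6 degrees (1.0 is 6 degrees). In form: [[grip, [x, y, z], [ax, ay, az]], ...]. A call has 1 to 20 rows; each row shifts and turns the commanded pose from where the row before left it, along the tool's axes as they then stand; what a row does not reach is not made up. A row lasts 1/12 s, in which the tool goes at most 41.7 mm and 7.16 degrees, less where a joint would pass 70% of its speed; a pose out of reach is approached as far as the arm can. A call with a gripper value outside its range is refused whole. The fingers move at their own pace and stop on an object; "grip_force" is the grip in N (left out, the last holds). Time passes only in rows, so rows that do not move let the fingers close. It gives the time, the measured TCP pose, the force and the opening at its end, in the units of the state.
- ctrl.sense(): the state, without advancing time (a new reading comes with each control period).
- ctrl.capture(name): name is "side" or "top" or "wrist"; returns a dict with "color" (384x512x3 uint8, blue, green, red), "range_z" (384x512 float32, mm along the optical axis (not along the pixel's ray), 0 where there is no reading), "fx", "fy", "cx", "cy" (pixels), "cam_to_world" (4x4, takes a point from camera to world coordinates); the wrist camera has in their place "tool_from_camera" (4x4, takes a point from camera to tool coordinates, whose origin is the TCP and whose axes are the flange's). Camera axes: x right, y up, looking along -z (the intrinsics and any distortion apply to the point x, -y, -z); pixel columns grow to the right and rows downward; lengths in mm; the calibration is good to about 2 mm. The wrist camera is an equidistant fisheye: a pixel r from the principal point sees the ray r / f radians off the axis. A picture is of the moment at which its call begins: read the wrist's pose just before it.
- ctrl.finish_job(): hands the job in, once; it reports no verdict.
The state is a dict: "time_s": time; "joints": joint angles; "dq": joint speeds; "tau": joint torques, N m; "eef_pos": TCP position; "ee_rot": TCP orientation; "force": force on the tool from outside, world axes, zero at the start; "wrist_torque": the same for the moment, N m; "grip_width": opening from 0.0 (shut) to 1.0 (fully open).
Only numpy, scipy, OpenCV 4.12 (cv2) and the standard library are available. Lean on these libraries where they do the work, as an engineer would, in place of code of your own. Each camera call takes 0.05 s, during which the arm holds its last target.

## Task

Pick up the wooden-handled drift from the rubber mat and with it alone, never with the hand, nudge the brake pad gently along its channel into the caliper until it is fully home against the hidden abutment inside; press no harder than about 25 N, as the shims there bend. Then lay the drift back down on the mat the same way up as it lay and let go, leaving the pad home and everything else where it is.

Things in the scene. Friction and masses are not known exactly. Their poses are not given: they have to be found in the camera images.
- caliper: Grey cast brake caliper bolted down, 170 mm (x) x 90 mm (y, 142 mm over the ears); origin at the centre of its underside. A straight channel along its x axis is open at the -x end: floor at z = 20 mm, 47 mm between side rails (tops at z = 43 mm). A bridge roofs it from x = -15 to +85 mm (top z = 65 mm, bosses to 76 mm). The pad is pushed towards +x.
- pad: Loose brake pad, 96 mm (x) x 44 mm (y) x 18 mm high, 0.25 to 0.5 kg: dark steel back plate, two black friction blocks. Lies in the channel along the caliper's x, nose (+x) near the bridge's edge, tail (-x) out of the mouth. Origin: centre of its underside. Has 20 to 70 mm to travel, slides with about 1 to 5 N; at the abutment resistance rises steeply within 1 mm.
- pad_tail (a point): Centre of the pad's flat tail face, 30 mm wide over the tab and 18 mm high, 48 mm behind the pad's origin and 9 mm above its underside: where to push, along the pad's +x.
- drift: Drift lying on the mat, 200 mm long, 0.22 kg: wooden handle 110 mm (x) x 22 mm (y) x 32 mm high from x = -60 to +50 mm, then a round steel shaft 14 mm across along +x to its flat tip at x = +140 mm. The shaft's axis is 15 mm above the drift's underside. Origin on its underside.
- drift_grip (a point): Good place to grip the handle across its 22 mm width (the drift's y): at x = +15 mm, 20 mm above the drift's underside, near the centre of mass.
- drift_tip (a point): Centre of the drift's flat tip, 14 mm across, x = +140 mm, 15 mm above its underside.
- mat: Black rubber mat fixed on the bench, 300 mm (x) x 130 mm (y) x 4 mm; origin at the centre of its underside. The drift starts on it, roughly along its x axis.
- multimeter: Bystander: yellow multimeter 145 x 78 x 44 mm lying beyond the caliper; leave alone.
- master_cylinder: Bystander: small aluminium brake master cylinder lying on the bench, about 165 mm long, 42 mm high; leave alone.
- wrench: Bystander: steel spanner 170 mm long lying on the bench; leave alone.
- socket: Bystander: steel socket 32 mm across, 40 mm tall, standing on the bench; leave alone.
- caliper_mouth (a point): Centre of the channel's open mouth, 85 mm before the caliper's origin (its -x end), 29 mm above the bench. Under the bridge, out of sight, a rigid steel abutment stops the pad; shims of unknown thickness put its face anywhere from 115 to 145 mm beyond this point along the caliper's x. Over 25 N on it bends the shims.
- pad_nose (a point): Middle of the pad's nose, the end that meets the abutment: 48 mm ahead of the pad's origin, 3.5 mm above its underside; hidden under the bridge once pushed in.
Not all that is in view belongs to the job. There is more than one size of the caliper; the job needs the smallest.

How it is judged (in metres and radians):
On the way, in this order (a step that is already met when the one before it is completed fails the run):
1. the drift is lifted off the mat (height (world z) of drift above 0.01 m), for 0.1 s.
2. the pad is home: its nose within 2 mm of the abutment (x of pad_nose in the frame of abutment above -0.002 m), for 0.2 s.
At the end, for the whole second after the job is handed in: The pad lies in the channel with its nose within 2 mm of the hidden abutment, at rest; the drift lies flat on its underside on the mat (its handle's grip point over the mat), released and at rest (x of pad_nose in the frame of abutment above -0.002 m and z of pad in the frame of caliper below 0.023 m and angle between the x axis of pad and the x axis of caliper, either way round below 0.1 rad and linear speed of each of pad, drift below 0.01 m/s and height (world z) of drift between 0.002 and 0.008 m and angle between drift's own z axis and vertical below 0.1 rad and x of drift_grip in the frame of mat between -0.13 and 0.13 m and y of drift_grip in the frame of mat between -0.06 and 0.06 m); the robot touches nothing.
It fails at once if the pad is pressed on the abutment with more than 25 N (contact force between pad and abutment above 25 N).
It fails at once if the robot's fingers or arm touch the pad (only the drift may push it) (contact force between any of the fingers, the arm and pad above 0.5 N).
It fails at once if the pad is shoved fast (over 0.2 m/s) (linear speed of pad above 0.2 m/s).
It fails at once if a bystander (multimeter, master cylinder, wrench or socket) is moved by more than 15 mm (distance of any of multimeter, master_cylinder, wrench, socket from where it was at the start of the episode above 0.015 m).
It also fails if it takes over 70 s, if anything falls off the work surface, if the arm or the gripper's body presses on something with over 40 N, if the wrist force passes 120 N, or if a joint passes its speed limit or range.

## Working session

There is one attempt and no reset: what is moved stays moved. The work goes in short steps, Python scripts to look and compute and a tool call to move; the robot and the scene stay as the last step left them, time stands still between calls to the robot, and variables do not carry over. Pictures are saved under pics/ and viewed, and the job is handed in when it is done.

Besides the shell and the picture viewer there is one more tool, called after ">>>" by a JSON object that holds its "op" and its "data". carry_out: Moves the arm, as the interface text tells. Its arguments: {"type":"object","properties":{"plan":{"type":"array"},"grip_force":{"type":"number"}},"required":["plan"]}

```bash
mkdir -p pics; ls
python3 - <<'E'
from rig import ctrl
import cv2,numpy as np,pickle
print(ctrl.sense())
for n in ("side","top","wrist"):
    c=ctrl.capture(n); cv2.imwrite(f"pics/{n}0.png",c["color"]); pickle.dump(c,open(f"{n}0.pkl","wb"))
    print(n,c["fx"],c["fy"],c["cx"],c["cy"],[k for k in c]); print(np.round(c.get("cam_to_world",c.get("tool_from_camera")),3))
E
```

```text
pics
{'time_s': 0.0, 'joints': array([ 9.17577742e-01,  3.13441909e-01,  1.49847896e+00, -1.88225962e-05,
        1.33097506e+00, -2.23401272e-01]), 'dq': array([ 3.07932003e-04, -8.45734905e-05,  1.49500560e-03,  4.14753559e-04,
       -8.76850366e-04,  9.90733126e-04]), 'tau': array([ 4.46493232e-04, -4.12246513e+01, -2.59756690e+01, -8.01093421e-06,
        3.83306309e-03,  1.75899231e-05]), 'eef_pos': array([218.60342455, 477.00046999, 210.62346377]), 'ee_rot': array([-2.68285648e-04,  2.13255952e-01,  9.76996149e-01, -5.93919332e-04]), 'force': array([ 0.25424225, -0.05748761,  0.20890037]), 'wrist_torque': array([ 0.00286021, -0.0004933 , -0.01750524]), 'grip_width': 0.9988243286497931}
side 457.0838284513755 457.0838284513755 261.84877027808113 184.33139343897355 ['color', 'range_z', 'fx', 'fy', 'cx', 'cy', 'cam_to_world']
[[-9.83000e-01  1.14000e-01 -1.45000e-01  3.75297e+02]
 [-1.84000e-01 -6.56000e-01  7.32000e-01  8.97912e+02]
 [-1.20000e-02  7.46000e-01  6.66000e-01  8.96617e+02]
 [ 0.00000e+00  0.00000e+00  0.00000e+00  1.00000e+00]]
top 353.8732453214267 353.8732453214267 254.8155820220853 195.10722489113041 ['color', 'range_z', 'fx', 'fy', 'cx', 'cy', 'cam_to_world']
[[ 2.500000e-02  9.970000e-01 -7.900000e-02  4.579130e+02]
 [-1.000000e+00  2.500000e-02 -7.000000e-03 -3.426200e+01]
 [-5.000000e-03  8.000000e-02  9.970000e-01  1.052288e+03]
 [ 0.000000e+00  0.000000e+00  0.000000e+00  1.000000e+00]]
wrist 297.3186396354542 297.3186396354542 251.07160093065178 189.35371033841471 ['color', 'range_z', 'fx', 'fy', 'cx', 'cy', 'tool_from_camera']
[[-0.00000e+00  9.56000e-01  2.93000e-01  7.64880e+01]
 [ 1.00000e+00  0.00000e+00 -1.00000e-03  1.33100e+00]
 [-1.00000e-03  2.93000e-01 -9.56000e-01 -1.62055e+02]
 [ 0.00000e+00  0.00000e+00  0.00000e+00  1.00000e+00]]
```

View pics/side0.png

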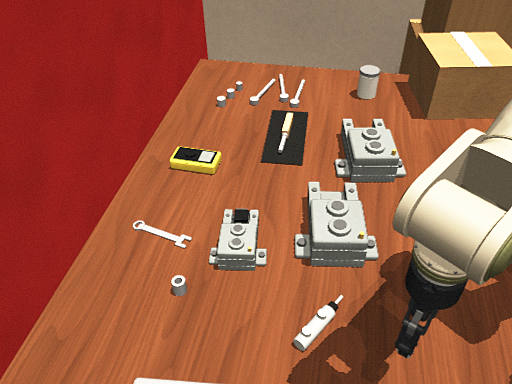

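View pics/top0.png

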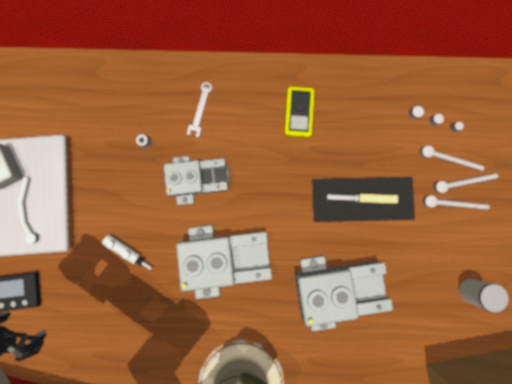

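View pics/wrist0.png

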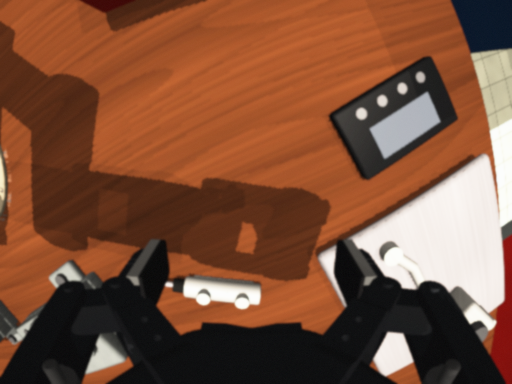

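The side view shows three grey calipers at (238,240), (337,225) and (370,150). In the top view they are at (196,178), (222,262) and (344,293). The smallest, top (196,178), is the only one showing a dark pad, at (214,177). The drift lies on the mat, top (362,199), with its tip to the left at (328,197). I'll measure and enlarge it to confirm.

```bash
cat > h.py <<'E'
import numpy as np,cv2,pickle
from rig import ctrl
def cloud(c):
    h,w=c["range_z"].shape; v,u=np.mgrid[0:h,0:w].astype(float); z=c["range_z"]
    P=np.stack([(u-c["cx"])/c["fx"]*z,-(v-c["cy"])/c["fy"]*z,-z],-1)
    M=c["cam_to_world"]; return P@M[:3,:3].T+M[:3,3]
def ray(c,u,v,zp):
    d=np.array([(u-c["cx"])/c["fx"],-(v-c["cy"])/c["fy"],-1]); M=c["cam_to_world"]
    d=M[:3,:3]@d; o=M[:3,3]; return o+d*(zp-o[2])/d[2]
E
python3 - <<'E'
from h import *
t=pickle.load(open("top0.pkl","rb")); s=pickle.load(open("side0.pkl","rb"))
for n,c in(("top",t),("side",s)):
    P=cloud(c); hsv=cv2.cvtColor(c["color"],cv2.COLOR_BGR2HSV)
    grey=((hsv[...,1]<50)&(hsv[...,2]>60)&(P[...,2]>12)&(P[...,2]<120)).astype(np.uint8)
    k,l,st,ce=cv2.connectedComponentsWithStats(grey)
    print(n)
    for i in range(1,k):
        if st[i,4]>250:
            p=P[l==i]; r=cv2.minAreaRect(p[:,:2].astype(np.float32)); print(np.round(ce[i]),st[i,4],[np.round(x,1) for x in r],"z",np.round(np.percentile(p[:,2],[5,50,95]),1))
    # handle
    H=((hsv[...,0]>18)&(hsv[...,0]<35)&(hsv[...,1]>50)&(hsv[...,1]<190)&(hsv[...,2]>150)).astype(np.uint8)
    k,l,st,ce=cv2.connectedComponentsWithStats(H)
    for i in range(1,k):
        if st[i,4]>80:
            p=P[l==i]; r=cv2.minAreaRect(p[:,:2].astype(np.float32)); print("handle?",np.round(ce[i]),st[i,4],[np.round(x,1) for x in r],"z",np.round(np.percentile(p[:,2],[5,50,95]),1))
    dk=((hsv[...,2]<60)&(np.abs(P[...,2])<12)).astype(np.uint8)
    k,l,st,ce=cv2.connectedComponentsWithStats(dk)
    for i in range(1,k):
        if st[i,4]>700:
            p=P[l==i]; r=cv2.minAreaRect(p[:,:2].astype(np.float32)); print("mat?",np.round(ce[i]),st[i,4],[np.round(x,1) for x in r],"z",np.round(np.percentile(p[:,2],[5,50,95]),1))
a=cv2.resize(t["color"][140:220,150:240],None,fx=6,fy=6,interpolation=cv2.INTER_CUBIC)
b=cv2.resize(s["color"][195:285,190:285],None,fx=6,fy=6,interpolation=cv2.INTER_CUBIC)
cv2.imwrite("pics/cropa.png",a);cv2.imwrite("pics/cropb.png",b)
E
```

```text
top
[299. 111.] 623 [array([ 790. , -150.4]), array([ 50.6, 114.4]), np.float64(88.6)] z [34.9 38.3 45.1]
[ 33. 196.] 7791 [array([525.8, 615.9]), array([339.1, 195. ]), np.float64(5.7)] z [35.8 39.9 74.7]
[448. 158.] 309 [array([ 657.7, -605.6]), array([186. ,  30.9]), np.float64(71.4)] z [13.1 17.  22.2]
[195. 177.] 2096 [array([589.7, 140.9]), array([135.7, 176.5]), np.float64(11.0)] z [17.4 61.  74.6]
[461. 183.] 326 [array([ 590.8, -647.4]), array([ 31.1, 189. ]), np.float64(9.8)] z [13.3 17.1 21.6]
[451. 203.] 310 [array([ 534.7, -615.7]), array([186.1,  29.8]), np.float64(89.2)] z [13.  16.9 21.6]
[221. 261.] 4859 [array([352.9,  53. ]), array([204.1, 244.7]), np.float64(7.9)] z [ 17.3  90.4 108. ]
[123. 250.] 476 [array([362.1, 337. ]), array([156.2,  29.8]), np.float64(60.1)] z [17.7 28.7 42.8]
[340. 292.] 4971 [array([ 274.3, -277.7]), array([204.2, 246.9]), np.float64(9.9)] z [ 17.6  90.8 108.1]
[ 15. 292.] 808 [array([243.1, 649.8]), array([ 86.7, 100.8]), np.float64(7.0)] z [19.  21.9 25.3]
[485. 295.] 1024 [array([ 279.1, -658.8]), array([70.9, 70.2]), np.float64(50.2)]
[... 1261 characters left out ...]
p.float64(70.5)] z [546.8 559.4 569.2]
handle? [194. 160.] 271 [array([636.4, 336.4]), array([ 155.7, 1228.7]), np.float64(17.7)] z [24.7 31.7 36.4]
handle? [405. 207.] 220 [array([331.5, 681. ]), array([442.3,  17.8]), np.float64(76.3)] z [496.3 507.2 515. ]
handle? [447. 231.] 1090 [array([318.1, 679.6]), array([442.8,  87.3]), np.float64(64.2)] z [496.9 506.2 513.8]
handle? [436. 260.] 405 [array([286.1, 695.3]), array([438.4,  61.7]), np.float64(74.2)] z [443.2 445.  446.6]
handle? [484. 255.] 283 [array([290.8, 715.2]), array([402.2,  16.9]), np.float64(62.8)] z [497.7 507.6 515.1]
mat? [285. 139.] 1693 [array([ 537.3, -343.5]), array([127. , 305.9]), np.float64(2.6)] z [-1.5  1.5  4.9]
```

View pics/cropa.png

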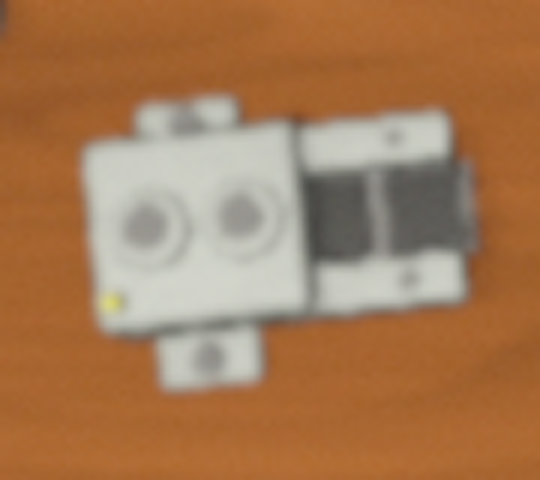

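View pics/cropb.png

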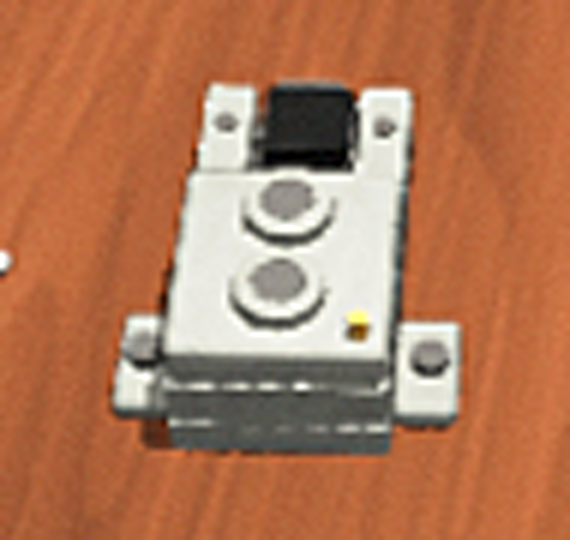

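Confirmed in the crop: the small caliper measures about 170 × 136 mm with a bridge near z = 65, against about 245 × 204 mm for the other two. The pad's dark friction blocks are in its channel and the tail just pokes out at the right. Next I need exact axes for the caliper, pad and drift.

Run:
```python
from h import *
t=pickle.load(open("top0.pkl","rb")); s=pickle.load(open("side0.pkl","rb"))
for n,c in(("top",t),("side",s)):
    P=cloud(c); hsv=cv2.cvtColor(c["color"],cv2.COLOR_BGR2HSV)
    box=(P[...,0]>470)&(P[...,0]<700)&(P[...,1]>20)&(P[...,1]<260)
    for nm,lo,hi in(("bridge",58,70),("railtops",39,48),):
        m=box&(P[...,2]>lo)&(P[...,2]<hi); m=cv2.morphologyEx(m.astype(np.uint8),cv2.MORPH_OPEN,np.ones((3,3)))>0
        p=P[m]; r=cv2.minAreaRect(p[:,:2].astype(np.float32)); print(n,nm,m.sum(),[np.round(x,1) for x in r],np.median(p[:,2]))
    m=box&(hsv[...,2]<75)&(P[...,2]>28)&(P[...,2]<48)&(P[...,1]<120)
    p=P[m]; r=cv2.minAreaRect(p[:,:2].astype(np.float32)); print(n,"pad",m.sum(),[np.round(x,1) for x in r],np.median(p[:,2]),np.round(cv2.boxPoints(r)))
    # drift
    mb=(P[...,0]>450)&(P[...,0]<620)&(P[...,1]>-520)&(P[...,1]<-170)
    H=mb&(hsv[...,2]>100)&(P[...,2]>8)&(hsv[...,0]>15)&(hsv[...,0]<40)&(hsv[...,1]>60)
    S=mb&(hsv[...,2]>90)&(hsv[...,1]<60)&(P[...,2]>5)
    for nm,m,zz in(("H",H,36),("S",S,20)):
        m=m.astype(np.uint8); v,u=np.nonzero(m); 
        q=np.array([ray(c,a,b,zz)[:2] for a,b in zip(u,v)]); r=cv2.minAreaRect(q.astype(np.float32))
        mu=q.mean(0); w,V=np.linalg.eigh(np.cov((q-mu).T)); d=V[:,1]; d=d*np.sign(d[1])
        pr=(q-mu)@d; print(n,nm,len(q),[np.round(x,1) for x in r],"mean",np.round(mu,1),"yaw",np.degrees(np.arctan2(d[1],d[0])),"ends",np.round(mu+d*pr.min()),np.round(mu+d*pr.max()),"z",np.median(P[m>0][:,2]))
```

```text
top bridge 815 [array([580.9, 179.5]), array([ 89.8, 100.3]), np.float64(8.2)] 64.45068564360372
top railtops 323 [array([593.1,  95.2]), array([90.1, 70.4]), np.float64(7.2)] 42.88598471888247
top pad 0 [array([0., 0.]), array([0., 0.]), np.float64(0.0)] nan [[0. 0.]
 [0. 0.]
 [0. 0.]
 [0. 0.]]
top H 310 [array([ 536.3, -378.3]), array([ 23. , 109.4]), np.float64(1.4)] mean [ 536.6 -379.7] yaw 89.35848917956993 ends [ 536. -433.] [ 537. -324.] z 35.35646309000737
top S 190 [array([ 540.7, -281.7]), array([93.4, 21.2]), np.float64(89.3)] mean [ 539.9 -284.2] yaw 89.18131147354845 ends [ 539. -328.] [ 541. -235.] z 24.045344599431587
side bridge 845 [array([581.7, 183.4]), array([ 89.6, 103.2]), np.float64(8.0)] 63.273051087023646
side railtops 190 [array([594.9,  88.9]), array([88.7, 51.5]), np.float64(6.6)] 41.545833660505764
side pad 177 [array([594.2,  83.6]), array([38.1, 50.7]), np.float64(3.8)] 35.8687741688027 [[573. 108.]
 [577.  57.]
 [615.  60.]
 [611. 110.]]
side H 26 [array([ 537.3, -368.8]), array([115.6,  22.5]), np.float64(88.8)] mean [ 534.1 -370.8] yaw 85.85391629488605 ends [ 530. -426.] [ 538. -311.] z 31.141313542541752
side S 187 [array([ 541. , -367.1]), array([285.5,  21.1]), np.float64(89.0)] mean [ 540.4 -346.5] yaw 89.8439074706008 ends [ 540. -510.] [ 541. -224.] z 30.634293984373016
  return _methods._mean(a, axis=axis, dtype=dtype,
  ret = ret.dtype.type(ret / rcount)
```

>>> {"op": "carry_out", "data": {"plan": [[85, [-26.5, -26.1, 0], [0, 0, 0]], [85, [-26.5, -26.1, 0], [0, 0, 0]], [85, [-26.5, -26.1, 0], [0, 0, 0]], [85, [-26.5, -26.1, 0], [0, 0, 0]], [85, [-26.5, -26.1, 0], [0, 0, 0]], [85, [-26.5, -26.1, 0], [0, 0, 0]], [85, [-26.5, -26.1, 0], [0, 0, 0]], [85, [-26.5, -26.1, 0], [0, 0, 0]], [85, [-26.5, -26.1, 0], [0, 0, 0]], [85, [-26.5, -26.1, 0], [0, 0, 0]], [85, [-26.5, -26.1, 0], [0, 0, 0]], [85, [-26.5, -26.1, 0], [0, 0, 0]], [85, [-26.5, -26.1, 0], [0, 0, 0]], [85, [-26.5, -26.1, 0], [0, 0, 0]], [85, [-26.5, -26.1, 0], [0, 0, 0]], [85, [-26.5, -26.1, 0], [0, 0, 0]], [85, [-26.5, -26.1, 0], [0, 0, 0]], [85, [-26.5, -26.1, 0], [0, 0, 0]], [85, [-26.5, -26.1, 0], [0, 0, 0]], [85, [-26.5, -26.1, 0], [0, 0, 0]]]}}

```text
time_s: 1.82
eef_pos: [483.2, -220.0, 210.9]
ee_rot: [-0.0, 0.213, 0.977, 0.0]
force: [1.0, 0.5, 0.4]
grip_width: 0.997
```

>>> {"op": "carry_out", "data": {"plan": [[85, [-26.5, -26.1, 0], [0, 0, 0]], [85, [-26.5, -26.1, 0], [0, 0, 0]], [85, [-26.5, -26.1, 0], [0, 0, 0]], [85, [-26.5, -26.1, 0], [0, 0, 0]], [85, [0, 0, 0], [0, 0, 1]], [85, [0, 0, 0], [0, 0, 1]], [85, [0, 0, 0], [0, 0, 1]], [85, [0, 0, 0], [0, 0, 1]], [85, [0, 0, 0], [0, 0, 1]], [85, [0, 0, 0], [0, 0, 1]], [85, [0, 0, 0], [0, 0, 1]], [85, [0, 0, 0], [0, 0, 1]], [85, [0, 0, 0], [0, 0, 1]], [85, [0, 0, 0], [0, 0, 1]], [85, [0, 0, 0], [0, 0, 1]], [85, [0, 0, 0], [0, 0, 0]], [85, [0, 0, 0], [0, 0, 0]]]}}

```text
time_s: 3.23
eef_pos: [535.9, -357.1, 210.9]
ee_rot: [-0.0, 0.71, 0.704, -0.0]
force: [-0.2, 0.4, 0.2]
grip_width: 0.993
```

```bash
cat >> h.py <<'E'
from scipy.spatial.transform import Rotation as R
def pose(s=None):
    s=s or ctrl.sense(); q=s["ee_rot"]; return s["eef_pos"],R.from_quat([q[1],q[2],q[3],q[0]]).as_matrix()
def show(s=None):
    s=s or ctrl.sense(); p,M=pose(s); print("t",round(s["time_s"],2),"p",np.round(p,1),"toolx yaw",np.round(np.degrees(np.arctan2(M[1,0],M[0,0])),2),"z",np.round(M[:,2],4),"F",np.round(s["force"],2),"w",round(s["grip_width"]*85.4,1))
def wcloud(c,p,M):
    h,w=c["range_z"].shape; v,u=np.mgrid[0:h,0:w].astype(float); x=u-c["cx"]; y=v-c["cy"]; r=np.hypot(x,y)+1e-9; th=r/c["fx"]; z=c["range_z"]
    k=np.tan(th)/r; k[th>1.45]=np.nan
    Q=np.stack([x*k*z,-y*k*z,-z],-1); T=c["tool_from_camera"]; return (Q@T[:3,:3].T+T[:3,3])@M.T+p
def wray(c,p,M,u,v,zp):
    x=u-c["cx"];y=v-c["cy"];r=np.hypot(x,y)+1e-9;k=np.tan(r/c["fx"])/r
    T=c["tool_from_camera"]; d=M@(T[:3,:3]@np.array([x*k,-y*k,-1])); o=M@T[:3,3]+p; return o+d*(zp-o[2])/d[2]
E
python3 - <<'E'
from h import *
s=ctrl.sense(); show(s); p,M=pose(s); c=ctrl.capture("wrist"); pickle.dump((c,p,M),open("w1.pkl","wb")); cv2.imwrite("pics/w1.png",c["color"])
E
```

```text
t 3.23 p [ 535.9 -357.1  210.9] toolx yaw 89.55 z [-4.e-04  3.e-04 -1.e+00] F [-0.18  0.36  0.2 ] w 84.8
```

View pics/w1.png

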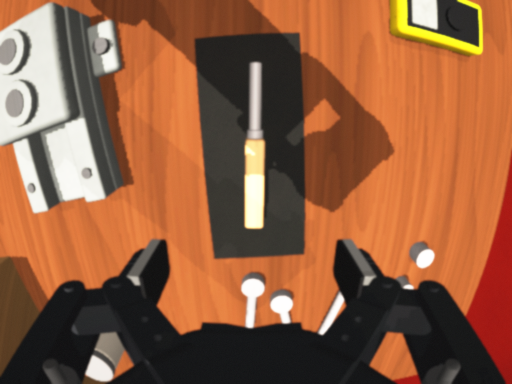

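The wrist view shows the drift's handle at (255,185) and its tip at (256,62), up the mat. I'll measure it here.

Run:
```python
from h import *
c,p,M=pickle.load(open("w1.pkl","rb")); P=wcloud(c,p,M); hsv=cv2.cvtColor(c["color"],cv2.COLOR_BGR2HSV)
mb=np.zeros(hsv.shape[:2],bool); mb[40:245,225:285]=1
m0=mb&(hsv[...,2]>85)
hz=m0&(hsv[...,1]>60)
m0=cv2.morphologyEx(m0.astype(np.uint8),cv2.MORPH_OPEN,np.ones((3,3)))>0
hz&=m0; S=m0&~hz
def fit(m,zz):
    v,u=np.nonzero(m); q=np.array([wray(c,p,M,a,b,zz)[:2] for a,b in zip(u,v)])
    r=cv2.minAreaRect(q.astype(np.float32)); print(len(q),[np.round(x,1) for x in r],"depthz",np.round(np.nanpercentile(P[m][:,2],[10,50,90]),1)); return q
h=fit(hz,36); s=fit(S,20)
mid=[]
for v in range(64,226,8):
    u=np.nonzero(m0[v])[0]
    if len(u): 
        z=36 if hz[v].sum()>3 else 19
        mid.append(np.r_[v,wray(c,p,M,u.mean(),v,z)[:2],len(u)])
mid=np.array(mid);print(np.round(mid,1))
k=np.polyfit(mid[:,2],mid[:,1],1);print("dx/dy",k[0],"yaw",90-np.degrees(np.arctan(k[0])),"x at y=-358",np.polyval(k,-358),"at tip",np.polyval(k,-234))
mm=(hsv[...,2]<60)&(np.abs(P[...,2]-4)<4); mm[:,:180]=0;mm[:,320:]=0;mm[265:]=0
print("mat",[np.round(x,1) for x in cv2.minAreaRect(P[mm][:,:2].astype(np.float32))])
```

```text
1091 [array([ 537.9, -378.2]), array([113.7,  25.6]), np.float64(89.5)] depthz [ 3.1 34.5 35.9]
1843 [array([ 538.2, -335.3]), array([ 19.9, 205.6]), np.float64(0.0)] depthz [21.1 26.3 35.9]
[[  64.   541.  -236.    12. ]
 [  72.   540.3 -245.7   13. ]
 [  80.   540.2 -255.2   13. ]
 [  88.   540.2 -264.8   13. ]
 [  96.   540.1 -274.3   13. ]
 [ 104.   540.  -283.9   13. ]
 [ 112.   539.4 -293.4   12. ]
 [ 120.   539.3 -302.9   12. ]
 [ 128.   539.3 -312.5   12. ]
 [ 136.   538.6 -322.2   17. ]
 [ 144.   539.  -329.4   22. ]
 [ 152.   538.9 -338.7   22. ]
 [ 160.   538.3 -348.1   21. ]
 [ 168.   538.2 -357.5   21. ]
 [ 176.   537.6 -367.1   22. ]
 [ 184.   537.5 -376.9   22. ]
 [ 192.   538.1 -386.8   21. ]
 [ 200.   538.  -396.8   21. ]
 [ 208.   538.  -407.1   21. ]
 [ 216.   537.3 -417.5   20. ]
 [ 224.   537.9 -428.2   21. ]]
dx/dy 0.017320489250225873 yaw 89.0077082878788 x at y=-358 538.4385884208717 at tip 540.5863290878997
mat [array([ 537.7, -343.2]), array([127.7, 295.1]), np.float64(2.8)]
```

>>> {"op": "carry_out", "data": {"plan": [[60, [-1.4, 1.7, 30], [0, 0, 0.1]], [60, [0, 0, 30], [0, 0, 0]], [60, [0, 0, 30], [0, 0, 0]], [60, [0, 0, 30], [0, 0, 0]], [60, [0, 0, 30], [0, 0, 0]], [60, [0, 0, 25], [0, 0, 0]], [60, [0, 0, 15], [0, 0, 0]], [60, [0, 0, 10], [0, 0, 0]], [60, [0, 0, 4], [0, 0, 0]], [60, [0, 0, 0], [0, 0, 0]], [60, [0, 0, 0], [0, 0, 0]]], "grip_force": 50}}

```text
time_s: 4.2
eef_pos: [538.1, -359.1, 8.3]
ee_rot: [0.001, 0.714, 0.7, 0.0]
force: [-0.3, 0.4, 0.6]
grip_width: 0.703
```

>>> {"op": "carry_out", "data": {"plan": [[30, [0, 0, 0], [0, 0, 0]], [25, [0, 0, 0], [0, 0, 0]], [20, [0, 0, 0], [0, 0, 0]], [10, [0, 0, 0], [0, 0, 0]], [10, [0, 0, 0], [0, 0, 0]], [10, [0, 0, 0], [0, 0, 0]], [10, [0, 0, 0], [0, 0, 0]], [10, [0, 0, 0], [0, 0, 0]], [10, [0, 0, 0], [0, 0, 0]]], "grip_force": 50}}

```text
time_s: 4.95
eef_pos: [538.0, -358.9, 8.2]
ee_rot: [0.001, 0.715, 0.7, 0.0]
force: [0.2, 0.9, 5.9]
grip_width: 0.237
```

Run:
```python
from h import *
show(); c=ctrl.capture("side"); cv2.imwrite("pics/s2.png",cv2.resize(c["color"][80:230,200:400],None,fx=4,fy=4))
```

```text
t 4.95 p [ 538.  -358.9    8.2] toolx yaw 88.78 z [ 0.0011 -0.001  -1.    ] F [0.23 0.86 5.87] w 20.2
```

View pics/s2.png

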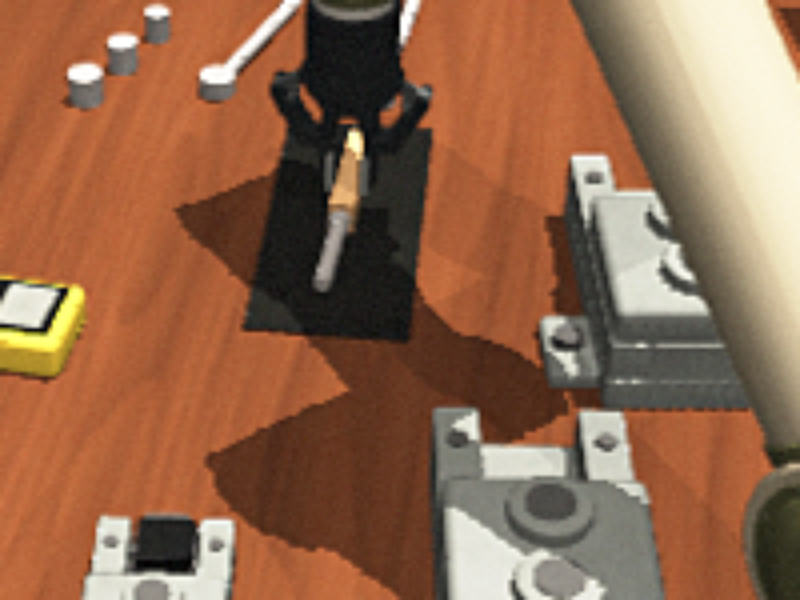

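The drift is gripped at side (345,160), with the opening stopped at 20 mm. Lifting.

>>> {"op": "carry_out", "data": {"plan": [[10, [0, 0, -4], [0, 0, 0]], [10, [0, 0, -12], [0, 0, 0]], [10, [0, 0, -20], [0, 0, 0]], [10, [0, 0, -20], [0, 0, 0]], [10, [0, 0, -20], [0, 0, 0]], [10, [0, 0, -14], [0, 0, 0]], [10, [0, 0, 0], [0, 0, 0]], [10, [0, 0, 0], [0, 0, 0]], [10, [0, 0, 0], [0, 0, 0]]]}}

```text
time_s: 5.75
eef_pos: [537.1, -358.2, 96.1]
ee_rot: [-0.001, 0.715, 0.699, -0.0]
force: [-0.7, -0.1, -1.4]
grip_width: 0.238
```

Run:
```python
from h import *
s=ctrl.sense();show(s);p,M=pose(s); w=ctrl.capture("wrist"); cv2.imwrite("pics/w3.png",w["color"]);pickle.dump((w,p,M),open("w3.pkl","wb"))
c=ctrl.capture("side"); pickle.dump(c,open("s3.pkl","wb"));cv2.imwrite("pics/s3.png",cv2.resize(c["color"][80:230,200:400],None,fx=4,fy=4))
```

```text
t 5.75 p [ 537.1 -358.2   96.1] toolx yaw 88.77 z [-0.0015  0.0014 -1.    ] F [-0.72 -0.05 -1.37] w 20.3
```

View pics/s3.png

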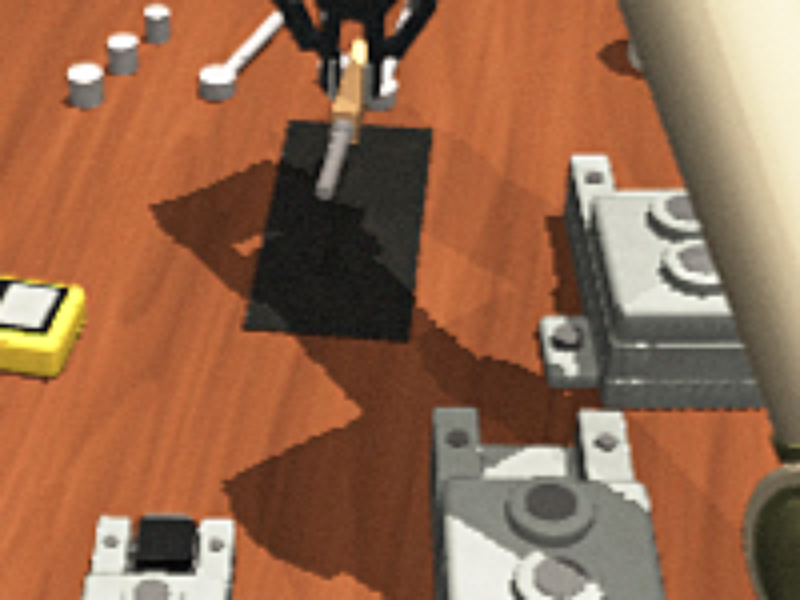

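View pics/w3.png

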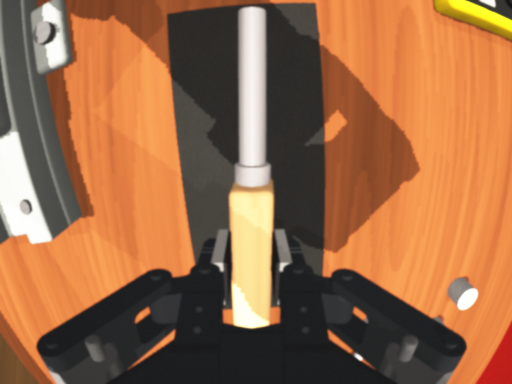

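The drift is held straight in the jaws, with the shaft from (252,165) to (252,10). I'll check its tilt and the tip offset in the tool frame.

```bash
cat >> h.py <<'E'
def shaft(c,p,M,ztop=None):
    P=wcloud(c,p,M); T=(P-p)@M   # tool coords
    hsv=cv2.cvtColor(c["color"],cv2.COLOR_BGR2HSV)
    m=(hsv[...,1]<70)&(hsv[...,2]>80)&(np.abs(T[...,1])<14)&(T[...,0]>45)&(T[...,0]<165)&(T[...,2]<5)&(T[...,2]>-50)
    k,l,st,_=cv2.connectedComponentsWithStats(m.astype(np.uint8)); m=l==1+np.argmax(st[1:,4])
    t=T[m]; out=[]
    for a in range(45,160,10):
        b=t[(t[:,0]>=a)&(t[:,0]<a+10)]
        if len(b)>5: out.append([b[:,0].mean(),(b[:,1].max()+b[:,1].min())/2,np.percentile(b[:,2],15),len(b)])
    out=np.array(out); return t,out
E
python3 - <<'E'
from h import *
c,p,M=pickle.load(open("w3.pkl","rb")); t,o=shaft(c,p,M); print(np.round(o,1)); print("tip x",np.percentile(t[:,0],[95,99,100]))
o=o[:-1]; print("slope z",np.polyfit(o[:,0],o[:,2],1),"y",np.polyfit(o[:,0],o[:,1],1))
E
```

```text
[[ 5.000e+01 -3.000e-01 -1.760e+01  5.260e+02]
 [ 6.000e+01 -6.000e-01 -1.750e+01  5.440e+02]
 [ 7.000e+01 -6.000e-01 -1.770e+01  5.420e+02]
 [ 8.000e+01 -9.000e-01 -1.750e+01  5.600e+02]
 [ 9.000e+01 -6.000e-01 -1.750e+01  5.830e+02]
 [ 9.990e+01 -6.000e-01 -1.760e+01  5.490e+02]
 [ 1.100e+02 -9.000e-01 -1.760e+01  5.360e+02]
 [ 1.196e+02 -8.000e-01 -1.760e+01  4.800e+02]]
tip x [120.02441017 123.28343412 124.69290794]
slope z [ 5.26125430e-04 -1.76230289e+01] y [-0.00562741 -0.19037222]
```

>>> {"op": "carry_out", "data": {"plan": [[10, [22.6, 6.4, -4.5], [0, 0, 0]], [10, [22.6, 6.4, -4.5], [0, 0, 0]], [10, [22.6, 6.4, -4.5], [0, 0, 0]], [10, [22.6, 6.4, -4.5], [0, 0, 0]], [10, [22.6, 6.4, -4.5], [0, 0, 0]], [10, [22.6, 6.4, -4.5], [0, 0, 0]], [10, [22.6, 6.4, -4.5], [0, 0, 0]], [10, [22.6, 6.4, -4.5], [0, 0, 0]], [10, [22.6, 6.4, -4.5], [0, 0, 0]], [10, [22.6, 6.4, -4.5], [0, 0, 0]], [10, [22.6, 6.4, -4.5], [0, 0, 0]], [10, [22.6, 6.4, -4.5], [0, 0, 0]], [10, [0, 0, 0], [0, 0, -0.5]], [10, [0, 0, 0], [0, 0, -0.5]], [10, [0, 0, 0], [0, 0, -0.55]], [10, [0, 0, 0], [0, 0, 0]], [10, [0, 0, 0], [0, 0, 0]], [10, [0, 0, 0], [0, 0, 0]]]}}

```text
time_s: 7.35
eef_pos: [620.0, -89.1, 150.7]
ee_rot: [-0.0, 0.656, 0.755, -0.0]
force: [-0.6, -0.3, -2.3]
grip_width: 0.239
```

Run:
```python
from h import *
s=ctrl.sense();show(s);p,M=pose(s); w=ctrl.capture("wrist"); cv2.imwrite("pics/w4.png",w["color"]);pickle.dump((w,p,M),open("w4.pkl","wb"))
t,o=shaft(w,p,M); print(np.round(o,1))
P=wcloud(w,p,M); hsv=cv2.cvtColor(w["color"],cv2.COLOR_BGR2HSV)
T=(P-p)@M
for nm,lo,hi in(("rails",39,47),("ear/floor",15,24),("padtop",33,39)):
    m=(P[...,2]>lo)&(P[...,2]<hi)&(T[...,0]>110)&(np.abs(T[...,1])<60)
    if m.sum()>20:
        r=cv2.minAreaRect(P[m][:,:2].astype(np.float32)); print(nm,m.sum(),[np.round(x,1) for x in r],"tool x/y range",np.round(T[m].min(0),1),np.round(T[m].max(0),1))
```

```text
t 7.35 p [620.  -89.1 150.7] toolx yaw 97.97 z [-8.e-04  3.e-04 -1.e+00] F [-0.57 -0.35 -2.34] w 20.4
[[ 5.010e+01 -3.000e-01 -1.750e+01  5.280e+02]
 [ 6.000e+01 -2.000e-01 -1.740e+01  5.330e+02]
 [ 7.000e+01 -2.000e-01 -1.760e+01  5.530e+02]
 [ 8.010e+01 -2.000e-01 -1.750e+01  5.350e+02]
 [ 9.000e+01 -2.000e-01 -1.760e+01  5.370e+02]
 [ 1.000e+02 -3.000e-01 -1.760e+01  5.310e+02]
 [ 1.100e+02 -5.000e-01 -1.760e+01  5.360e+02]
 [ 1.196e+02 -5.000e-01 -1.760e+01  4.850e+02]]
rails 976 [array([596.5,  72.8]), array([89.6, 20.9]), np.float64(7.7)] tool x/y range [153.3 -45.5 106.1] [174.2  44.1 111.8]
ear/floor 174 [array([596.5,  72.1]), array([89. , 35.5]), np.float64(9.0)] tool x/y range [145.5 -45.2 126.8] [181.   43.9 135.7]
padtop 684 [array([596.8,  69.1]), array([88.2, 30.2]), np.float64(7.7)] tool x/y range [144.9 -45.1 111.8] [175.2  43.1 117.8]
```

View pics/w4.png

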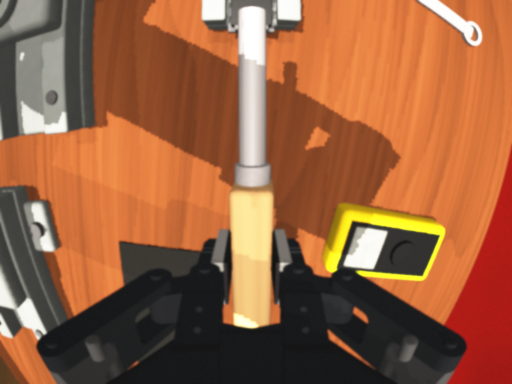

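The channel centre is at tool y ≈ −0.7 mm and the tip is at −0.5 mm. Yaw agrees to 0.3°, and the tail is about 20 mm ahead of the tip. Descending with a little backing off.

>>> {"op": "carry_out", "data": {"plan": [[10, [-5, 0, 20], [0, 0, 0]], [10, [0, 0, 25], [0, 0, 0]], [10, [0, 0, 25], [0, 0, 0]], [10, [0, 0, 25], [0, 0, 0]], [10, [0, 0, 20], [0, 0, 0]], [10, [0, 0, 12], [0, 0, 0]], [10, [0, 0, 5], [0, 0, 0]], [10, [0, 0, 0], [0, 0, 0]], [10, [0, 0, 0], [0, 0, 0]], [10, [0, 0, 0], [0, 0, 0]]]}}

```text
time_s: 8.23
eef_pos: [621.7, -94.3, 20.7]
ee_rot: [0.001, 0.656, 0.755, 0.0]
force: [0.7, 0.3, -2.5]
grip_width: 0.235
```

Run:
```python
from h import *
s=ctrl.sense();show(s);p,M=pose(s)
c=ctrl.capture("side"); cv2.imwrite("pics/s5.png",cv2.resize(c["color"][150:290,180:350],None,fx=4,fy=4,interpolation=cv2.INTER_CUBIC))
t=ctrl.capture("top"); cv2.imwrite("pics/t5.png",cv2.resize(t["color"][140:220,150:290],None,fx=5,fy=5,interpolation=cv2.INTER_CUBIC))
```

```text
t 8.23 p [621.7 -94.3  20.7] toolx yaw 98.07 z [ 2.3e-03 -8.0e-04 -1.0e+00] F [ 0.73  0.27 -2.55] w 20.1
```

View pics/s5.png

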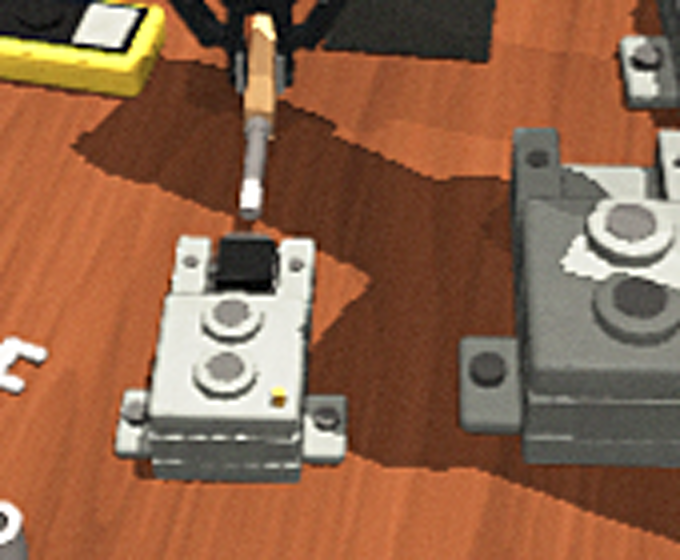

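View pics/t5.png

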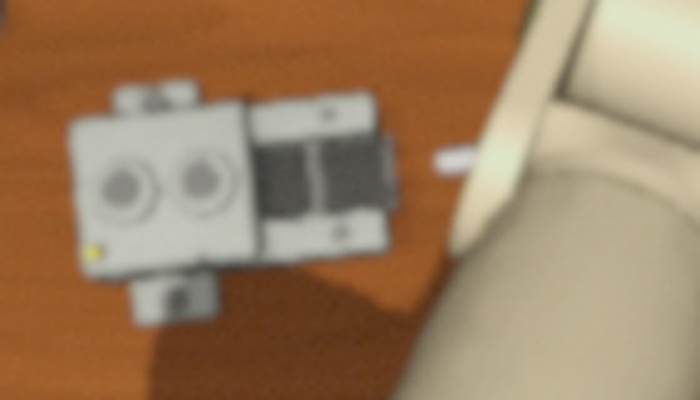

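Run:
```python
from h import *
s=ctrl.sense();show(s);p,M=pose(s)
ax=M[:,0]; print("tip pred",np.round(p+M@np.array([125,-.5,-10.6]),1))
for n in("top","side"):
    c=ctrl.capture(n);P=cloud(c); T=(P-p)@M; hsv=cv2.cvtColor(c["color"],cv2.COLOR_BGR2HSV)
    rm=(P[...,2]>39)&(P[...,2]<47)&(T[...,0]>150)&(T[...,0]<225)&(np.abs(T[...,1])<60)&(hsv[...,2]>100)
    r=cv2.minAreaRect(P[rm][:,:2].astype(np.float32)); print(n,"rails",[np.round(x,1) for x in r],"tool y",np.round(T[rm][:,1].min(),1),np.round(T[rm][:,1].max(),1))
    sm=(hsv[...,2]>110)&(hsv[...,1]<90)&(T[...,0]>60)&(T[...,0]<135)&(np.abs(T[...,1])<25)&(P[...,2]>18)
    t=T[sm]; print(" shaft n",len(t),"tip x",t[:,0].max(),"y range",[ (a,np.round((t[(t[:,0]>a)&(t[:,0]<a+10),1].min(),t[(t[:,0]>a)&(t[:,0]<a+10),1].max()),1)) for a in range(60,125,10) if ((t[:,0]>a)&(t[:,0]<a+10)).sum()>3])
    pm=(hsv[...,2]<110)&(P[...,2]>28)&(P[...,2]<41)&(T[...,0]>130)&(T[...,0]<225)&(np.abs(T[...,1])<21)
    if pm.sum(): print(" pad x",np.round(np.percentile(T[pm][:,0],[0,2,5]),1),"y",T[pm][:,1].min(),T[pm][:,1].max())
```

```text
t 8.33 p [621.5 -94.3  20.4] toolx yaw 98.07 z [ 1.9e-03 -7.0e-04 -1.0e+00] F [-0.27 -0.24 -2.35] w 20.4
tip pred [603.4  29.4  30.9]
top rails [array([593.5,  91.2]), array([90.3, 73.9]), np.float64(8.3)] tool y -46.7 43.5
 shaft n 124 tip x 121.98900849029489 y range [(60, array([-24.4,  19.2])), (70, array([-23.2, -10.2])), (100, array([-7.2,  4.8])), (110, array([-6.7,  6.6]))]
 pad x [148.7 150.9 153.1] y -20.74351560506533 19.249687134233593
side rails [array([595. ,  88.2]), array([91.9, 60.2]), np.float64(3.5)] tool y -45.2 44.3
 shaft n 501 tip x 126.77621643274698 y range [(60, array([-21. ,  21.5])), (70, array([-24.7,   6. ])), (80, array([-24.8,   5.6])), (90, array([-4.3,  4.7])), (100, array([-4.8,  6.6])), (110, array([-5.2,  5.8])), (120, array([-6.1,  5. ]))]
 pad x [152.9 154.2 155.7] y -19.642452068922278 17.9198009173936
```

>>> {"op": "carry_out", "data": {"plan": [[10, [4, -0.7, 2], [0, 0, 0]], [10, [5, 0, 0], [0, 0, 0]], [10, [4, 0, 0], [0, 0, 0]], [10, [2, 0, 0], [0, 0, 0]], [10, [2, 0, 0], [0, 0, 0]], [10, [1, 0, 0], [0, 0, 0]], [10, [1, 0, 0], [0, 0, 0]], [10, [1, 0, 0], [0, 0, 0]], [10, [1, 0, 0], [0, 0, 0]], [10, [0, 0, 0], [0, 0, 0]], [10, [0, 0, 0], [0, 0, 0]]]}}

```text
time_s: 9.35
eef_pos: [617.2, -73.4, 17.2]
ee_rot: [-0.0, 0.656, 0.755, 0.0]
force: [-0.2, 0.8, -2.2]
grip_width: 0.236
```

>>> {"op": "carry_out", "data": {"plan": [[10, [1, 0, 0], [0, 0, 0]], [10, [1, 0, 0], [0, 0, 0]], [10, [1, 0, 0], [0, 0, 0]], [10, [1, 0, 0], [0, 0, 0]], [10, [1, 0, 0], [0, 0, 0]], [10, [1, 0, 0], [0, 0, 0]]]}}

```text
time_s: 9.85
eef_pos: [616.6, -67.8, 17.4]
ee_rot: [0.001, 0.656, 0.755, -0.0]
force: [0.2, -2.8, -1.8]
grip_width: 0.237
```

Run:
```python
from h import *
show()
c=ctrl.capture("side"); cv2.imwrite("pics/s6.png",cv2.resize(c["color"][150:290,180:350],None,fx=4,fy=4,interpolation=cv2.INTER_CUBIC))
```

```text
t 9.85 p [616.6 -67.8  17.4] toolx yaw 98.08 z [ 7.e-04 -9.e-04 -1.e+00] F [ 0.2  -2.78 -1.77] w 20.2
```

View pics/s6.png

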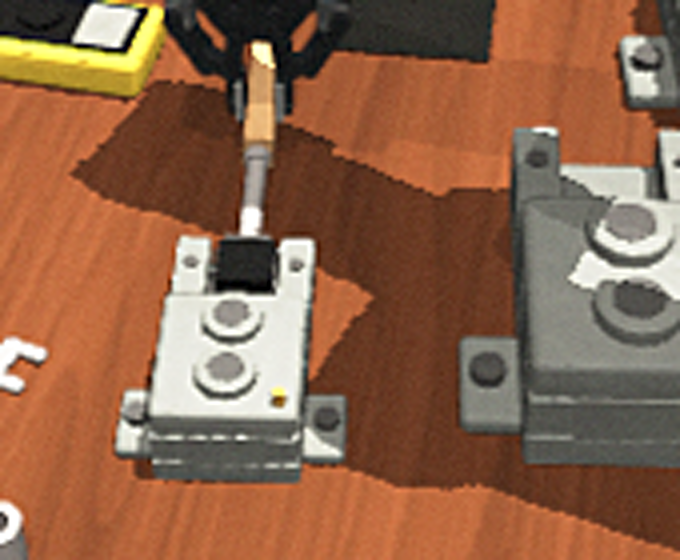

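The tip is against the tail at (248,235), with about 3 N of sliding resistance. I'll push on slowly, watching the force.

>>> {"op": "carry_out", "data": {"plan": [[10, [1, 0, 0], [0, 0, 0]], [10, [1, 0, 0], [0, 0, 0]], [10, [1, 0, 0], [0, 0, 0]], [10, [1, 0, 0], [0, 0, 0]], [10, [1, 0, 0], [0, 0, 0]], [10, [1, 0, 0], [0, 0, 0]], [10, [1, 0, 0], [0, 0, 0]], [10, [1, 0, 0], [0, 0, 0]], [10, [1, 0, 0], [0, 0, 0]], [10, [1, 0, 0], [0, 0, 0]]]}}

```text
time_s: 10.73
eef_pos: [615.0, -57.4, 17.2]
ee_rot: [-0.0, 0.656, 0.755, -0.0]
force: [0.6, -2.8, -1.5]
grip_width: 0.236
```

>>> {"op": "carry_out", "data": {"plan": [[10, [1, 0, 0], [0, 0, 0]], [10, [1, 0, 0], [0, 0, 0]], [10, [1, 0, 0], [0, 0, 0]], [10, [1, 0, 0], [0, 0, 0]], [10, [1, 0, 0], [0, 0, 0]], [10, [1, 0, 0], [0, 0, 0]]]}}

```text
time_s: 11.23
eef_pos: [614.1, -51.5, 17.2]
ee_rot: [-0.0, 0.656, 0.755, -0.0]
force: [-0.0, -3.9, -2.2]
grip_width: 0.238
```

Run:
```python
from h import *
show()
c=ctrl.capture("side"); cv2.imwrite("pics/s7.png",cv2.resize(c["color"][150:290,180:350],None,fx=4,fy=4,interpolation=cv2.INTER_CUBIC))
show()
```

```text
t 11.23 p [614.1 -51.5  17.2] toolx yaw 98.08 z [-0. -0. -1.] F [-0.04 -3.9  -2.16] w 20.3
t 11.28 p [614.1 -51.3  17.2] toolx yaw 98.08 z [-0.e+00  1.e-04 -1.e+00] F [-0.1  -2.02 -1.19] w 20.2
```

View pics/s7.png

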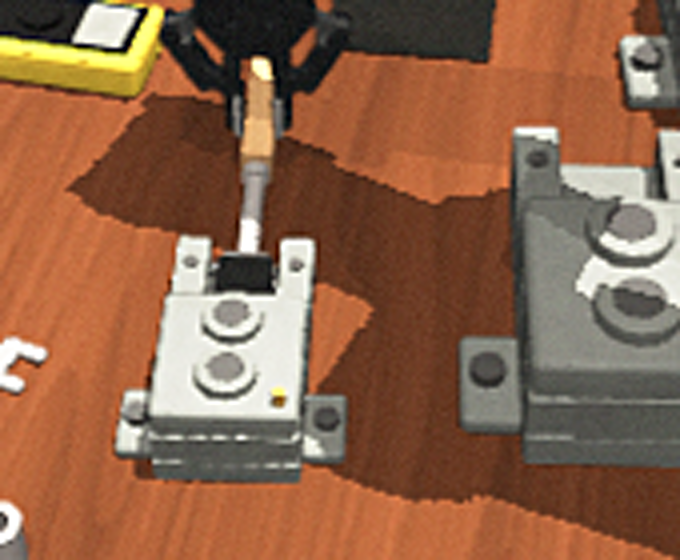

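>>> {"op": "carry_out", "data": {"plan": [[10, [0.5, 0, 0], [0, 0, 0]], [10, [0.5, 0, 0], [0, 0, 0]], [10, [0.5, 0, 0], [0, 0, 0]], [10, [0.5, 0, 0], [0, 0, 0]]]}}

```text
time_s: 11.62
eef_pos: [613.9, -49.6, 17.2]
ee_rot: [-0.0, 0.656, 0.755, -0.0]
force: [-0.6, -3.9, -2.2]
grip_width: 0.235
```

>>> {"op": "carry_out", "data": {"plan": [[10, [0.5, 0, 0], [0, 0, 0]], [10, [0.5, 0, 0], [0, 0, 0]], [10, [0.5, 0, 0], [0, 0, 0]], [10, [0.5, 0, 0], [0, 0, 0]]]}}

```text
time_s: 11.95
eef_pos: [613.6, -47.6, 17.2]
ee_rot: [0.0, 0.656, 0.755, 0.0]
force: [1.3, -3.4, -1.2]
grip_width: 0.241
```

>>> {"op": "carry_out", "data": {"plan": [[10, [0.4, 0, 0], [0, 0, 0]], [10, [0.4, 0, 0], [0, 0, 0]], [10, [0.4, 0, 0], [0, 0, 0]], [10, [0.4, 0, 0], [0, 0, 0]]]}}

```text
time_s: 12.28
eef_pos: [613.4, -46.0, 17.2]
ee_rot: [-0.0, 0.656, 0.755, -0.0]
force: [1.1, -2.5, -2.2]
grip_width: 0.236
```

>>> {"op": "carry_out", "data": {"plan": [[10, [0.4, 0, 0], [0, 0, 0]], [10, [0.4, 0, 0], [0, 0, 0]], [10, [0.4, 0, 0], [0, 0, 0]], [10, [0.4, 0, 0], [0, 0, 0]]]}}

```text
time_s: 12.62
eef_pos: [613.1, -44.4, 17.2]
ee_rot: [0.0, 0.656, 0.755, -0.0]
force: [0.8, -2.7, -2.4]
grip_width: 0.237
```

>>> {"op": "carry_out", "data": {"plan": [[10, [0.4, 0, 0], [0, 0, 0]], [10, [0.4, 0, 0], [0, 0, 0]], [10, [0.4, 0, 0], [0, 0, 0]], [10, [0.4, 0, 0], [0, 0, 0]]]}}

```text
time_s: 12.95
eef_pos: [612.9, -42.8, 17.2]
ee_rot: [-0.0, 0.656, 0.755, -0.0]
force: [-0.6, -2.4, -2.0]
grip_width: 0.237
```

>>> {"op": "carry_out", "data": {"plan": [[10, [0.4, 0, 0], [0, 0, 0]], [10, [0.4, 0, 0], [0, 0, 0]], [10, [0.4, 0, 0], [0, 0, 0]], [10, [0.4, 0, 0], [0, 0, 0]]]}}

```text
time_s: 13.28
eef_pos: [612.7, -41.3, 17.2]
ee_rot: [-0.0, 0.656, 0.755, -0.0]
force: [-0.1, -3.7, -1.7]
grip_width: 0.238
```

>>> {"op": "carry_out", "data": {"plan": [[10, [0.4, 0, 0], [0, 0, 0]], [10, [0.4, 0, 0], [0, 0, 0]], [10, [0.4, 0, 0], [0, 0, 0]], [10, [0.4, 0, 0], [0, 0, 0]]]}}

```text
time_s: 13.62
eef_pos: [612.4, -39.7, 17.2]
ee_rot: [-0.0, 0.656, 0.755, -0.0]
force: [1.1, -3.5, -2.0]
grip_width: 0.238
```

>>> {"op": "carry_out", "data": {"plan": [[10, [0.4, 0, 0], [0, 0, 0]], [10, [0.4, 0, 0], [0, 0, 0]], [10, [0.4, 0, 0], [0, 0, 0]], [10, [0.4, 0, 0], [0, 0, 0]]]}}

```text
time_s: 13.95
eef_pos: [612.2, -38.1, 17.2]
ee_rot: [-0.0, 0.656, 0.755, -0.0]
force: [0.6, -2.9, -1.4]
grip_width: 0.241
```

>>> {"op": "carry_out", "data": {"plan": [[10, [0.4, 0, 0], [0, 0, 0]], [10, [0.4, 0, 0], [0, 0, 0]], [10, [0.4, 0, 0], [0, 0, 0]], [10, [0.4, 0, 0], [0, 0, 0]]]}}

```text
time_s: 14.28
eef_pos: [612.0, -36.5, 17.2]
ee_rot: [-0.0, 0.656, 0.755, -0.0]
force: [0.4, -3.0, -1.9]
grip_width: 0.238
```

>>> {"op": "carry_out", "data": {"plan": [[10, [0.4, 0, 0], [0, 0, 0]], [10, [0.4, 0, 0], [0, 0, 0]], [10, [0.4, 0, 0], [0, 0, 0]], [10, [0.4, 0, 0], [0, 0, 0]]]}}

```text
time_s: 14.62
eef_pos: [611.8, -34.9, 17.2]
ee_rot: [-0.0, 0.656, 0.755, -0.0]
force: [-1.2, -2.7, -1.5]
grip_width: 0.234
```

>>> {"op": "carry_out", "data": {"plan": [[10, [0.4, 0, 0], [0, 0, 0]], [10, [0.4, 0, 0], [0, 0, 0]], [10, [0.4, 0, 0], [0, 0, 0]], [10, [0.4, 0, 0], [0, 0, 0]]]}}

```text
time_s: 14.95
eef_pos: [611.6, -33.3, 17.2]
ee_rot: [-0.0, 0.656, 0.755, -0.0]
force: [0.4, -3.6, -1.3]
grip_width: 0.235
```

>>> {"op": "carry_out", "data": {"plan": [[10, [0.4, 0, 0], [0, 0, 0]], [10, [0.4, 0, 0], [0, 0, 0]], [10, [0.4, 0, 0], [0, 0, 0]], [10, [0.4, 0, 0], [0, 0, 0]]]}}

```text
time_s: 15.28
eef_pos: [611.3, -31.7, 17.2]
ee_rot: [-0.0, 0.656, 0.755, -0.0]
force: [0.7, -3.3, -1.5]
grip_width: 0.239
```

>>> {"op": "carry_out", "data": {"plan": [[10, [0.4, 0, 0], [0, 0, 0]], [10, [0.4, 0, 0], [0, 0, 0]], [10, [0.4, 0, 0], [0, 0, 0]], [10, [0.4, 0, 0], [0, 0, 0]]]}}

```text
time_s: 15.62
eef_pos: [611.1, -30.2, 17.2]
ee_rot: [0.0, 0.656, 0.755, 0.0]
force: [1.2, -3.0, -2.3]
grip_width: 0.237
```

>>> {"op": "carry_out", "data": {"plan": [[10, [0.4, 0, 0], [0, 0, 0]], [10, [0.4, 0, 0], [0, 0, 0]], [10, [0.4, 0, 0], [0, 0, 0]], [10, [0.4, 0, 0], [0, 0, 0]]]}}

```text
time_s: 15.95
eef_pos: [610.9, -28.6, 17.2]
ee_rot: [-0.0, 0.656, 0.755, -0.0]
force: [0.7, -2.5, -1.9]
grip_width: 0.239
```

>>> {"op": "carry_out", "data": {"plan": [[10, [0.4, 0, 0], [0, 0, 0]], [10, [0.4, 0, 0], [0, 0, 0]], [10, [0.4, 0, 0], [0, 0, 0]], [10, [0.4, 0, 0], [0, 0, 0]]]}}

```text
time_s: 16.28
eef_pos: [610.7, -27.0, 17.2]
ee_rot: [0.0, 0.656, 0.755, -0.0]
force: [1.5, -2.9, -2.1]
grip_width: 0.24
```

>>> {"op": "carry_out", "data": {"plan": [[10, [0.4, 0, 0], [0, 0, 0]], [10, [0.4, 0, 0], [0, 0, 0]], [10, [0.4, 0, 0], [0, 0, 0]], [10, [0.4, 0, 0], [0, 0, 0]]]}}

```text
time_s: 16.62
eef_pos: [610.4, -25.4, 17.2]
ee_rot: [-0.0, 0.656, 0.755, -0.0]
force: [1.1, -2.8, -1.9]
grip_width: 0.238
```

>>> {"op": "carry_out", "data": {"plan": [[10, [0.4, 0, 0], [0, 0, 0]], [10, [0.4, 0, 0], [0, 0, 0]], [10, [0.4, 0, 0], [0, 0, 0]], [10, [0.4, 0, 0], [0, 0, 0]]]}}

```text
time_s: 16.95
eef_pos: [610.2, -23.8, 17.2]
ee_rot: [-0.0, 0.656, 0.755, -0.0]
force: [0.3, -3.6, -1.2]
grip_width: 0.233
```

Run:
```python
from h import *
show()
c=ctrl.capture("side"); cv2.imwrite("pics/s8.png",cv2.resize(c["color"][170:280,190:300],None,fx=5,fy=5,interpolation=cv2.INTER_CUBIC))
s=ctrl.sense();p,M=pose(s);w=ctrl.capture("wrist");t,o=shaft(w,p,M);print(np.round(o[-2:],1))
```

```text
t 16.95 p [610.2 -23.8  17.2] toolx yaw 98.07 z [-0.  0. -1.] F [ 0.33 -3.65 -1.17] w 19.9
[[ 120.4    0.   -17.6 1045. ]
 [ 126.1   -0.   -20.9  272. ]]
```

View pics/s8.png

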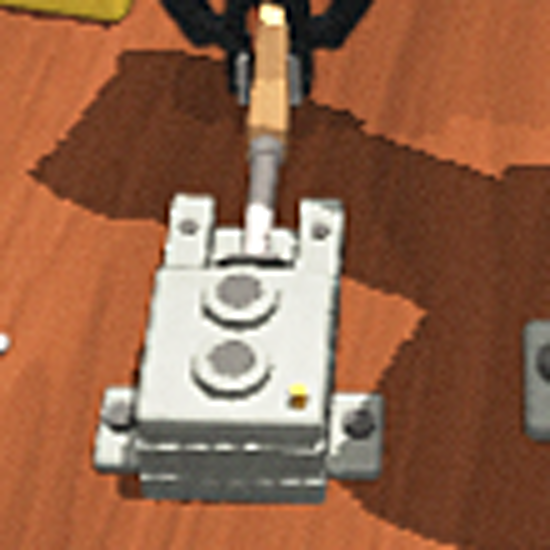

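The pad is nearly all under the bridge, with the tip at (258,250) still in the open channel. There is no stop yet, so I'll keep going.

>>> {"op": "carry_out", "data": {"plan": [[10, [0.4, 0, 0], [0, 0, 0]], [10, [0.4, 0, 0], [0, 0, 0]], [10, [0.4, 0, 0], [0, 0, 0]], [10, [0.4, 0, 0], [0, 0, 0]]]}}

```text
time_s: 17.38
eef_pos: [610.0, -22.3, 17.2]
ee_rot: [0.0, 0.656, 0.755, 0.0]
force: [-0.4, -1.9, -1.9]
grip_width: 0.234
```

>>> {"op": "carry_out", "data": {"plan": [[10, [0.4, 0, 0], [0, 0, 0]], [10, [0.4, 0, 0], [0, 0, 0]], [10, [0.4, 0, 0], [0, 0, 0]], [10, [0.4, 0, 0], [0, 0, 0]]]}}

```text
time_s: 17.72
eef_pos: [609.8, -20.7, 17.2]
ee_rot: [0.0, 0.656, 0.755, 0.0]
force: [0.9, -3.8, -2.0]
grip_width: 0.239
```

>>> {"op": "carry_out", "data": {"plan": [[10, [0.4, 0, 0], [0, 0, 0]], [10, [0.4, 0, 0], [0, 0, 0]], [10, [0.4, 0, 0], [0, 0, 0]], [10, [0.4, 0, 0], [0, 0, 0]]]}}

```text
time_s: 18.05
eef_pos: [609.5, -19.1, 17.2]
ee_rot: [0.0, 0.656, 0.755, -0.0]
force: [0.1, -3.2, -2.0]
grip_width: 0.24
```

>>> {"op": "carry_out", "data": {"plan": [[10, [0.4, 0, 0], [0, 0, 0]], [10, [0.4, 0, 0], [0, 0, 0]], [10, [0.4, 0, 0], [0, 0, 0]], [10, [0.4, 0, 0], [0, 0, 0]]]}}

```text
time_s: 18.38
eef_pos: [609.3, -17.5, 17.2]
ee_rot: [0.0, 0.656, 0.755, 0.0]
force: [0.5, -3.5, -2.9]
grip_width: 0.237
```

>>> {"op": "carry_out", "data": {"plan": [[10, [0.4, 0, 0], [0, 0, 0]], [10, [0.4, 0, 0], [0, 0, 0]], [10, [0.4, 0, 0], [0, 0, 0]]]}}

```text
time_s: 18.63
eef_pos: [609.3, -16.9, 17.3]
ee_rot: [0.001, 0.655, 0.755, -0.0]
force: [1.3, -7.2, -1.3]
grip_width: 0.236
```

The force is rising (7 N) and the TCP advanced only 0.6 mm of the 1.2 mm commanded, so this is the abutment. I'll hold for one row to see where it settles.

>>> {"op": "carry_out", "data": {"plan": [[10, [0, 0, 0], [0, 0, 0]]]}}

```text
time_s: 18.72
eef_pos: [609.3, -16.9, 17.3]
ee_rot: [0.001, 0.656, 0.755, -0.0]
force: [0.6, -6.2, -1.8]
grip_width: 0.235
```

>>> {"op": "carry_out", "data": {"plan": [[10, [0.3, 0, 0], [0, 0, 0]], [10, [0.3, 0, 0], [0, 0, 0]]]}}

```text
time_s: 18.88
eef_pos: [609.4, -16.8, 17.5]
ee_rot: [0.001, 0.655, 0.755, -0.0]
force: [1.2, -10.2, -1.3]
grip_width: 0.24
```

>>> {"op": "carry_out", "data": {"plan": [[10, [0.3, 0, 0], [0, 0, 0]], [10, [0.2, 0, 0], [0, 0, 0]], [10, [0, 0, 0], [0, 0, 0]]]}}

```text
time_s: 19.13
eef_pos: [609.5, -16.8, 17.6]
ee_rot: [0.001, 0.656, 0.755, -0.001]
force: [1.1, -10.7, -1.3]
grip_width: 0.238
```

>>> {"op": "carry_out", "data": {"plan": [[10, [0.3, 0, 0], [0, 0, 0]], [10, [0.2, 0, 0], [0, 0, 0]], [10, [0, 0, 0], [0, 0, 0]], [10, [0, 0, 0], [0, 0, 0]]]}}

```text
time_s: 19.47
eef_pos: [609.5, -16.7, 17.7]
ee_rot: [0.002, 0.656, 0.755, -0.001]
force: [1.0, -12.6, -1.1]
grip_width: 0.24
```

Run:
```python
from h import *
s=ctrl.sense();show(s);p,M=pose(s);w=ctrl.capture("wrist");t,o=shaft(w,p,M);print(np.round(o[1:],1)); cv2.imwrite("pics/w9.png",w["color"])
```

```text
t 19.47 p [609.5 -16.7  17.7] toolx yaw 98.08 z [ 0.0015 -0.0031 -1.    ] F [  0.96 -12.62  -1.11] w 20.5
[[ 6.000e+01 -5.000e-01 -1.760e+01  5.170e+02]
 [ 7.010e+01 -3.000e-01 -1.750e+01  5.370e+02]
 [ 8.070e+01 -1.000e-01 -1.730e+01  7.320e+02]
 [ 9.000e+01 -0.000e+00 -1.710e+01  1.036e+03]
 [ 1.000e+02 -0.000e+00 -1.710e+01  9.900e+02]
 [ 1.100e+02 -0.000e+00 -1.710e+01  9.930e+02]
 [ 1.203e+02 -1.000e-01 -1.780e+01  1.037e+03]
 [ 1.262e+02  2.000e-01 -2.080e+01  2.640e+02]]
```

View pics/w9.png

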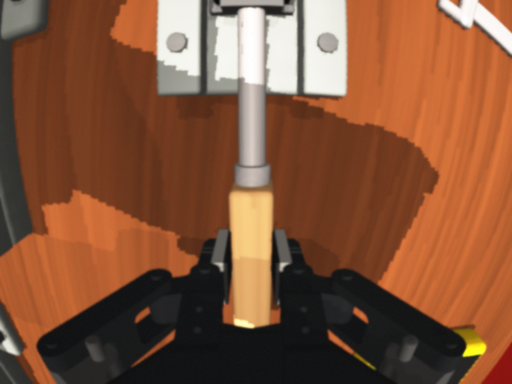

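The tip is flush on the tail at (252,10) and the drift hasn't slipped. The position stays fixed while the force climbs to 12.6 N, so the pad is home. Backing straight out, then up.

>>> {"op": "carry_out", "data": {"plan": [[10, [-1, 0, 0], [0, 0, 0]], [10, [-1, 0, 0], [0, 0, 0]], [10, [-2, 0, 0], [0, 0, 0]], [10, [-5, 0, 0], [0, 0, 0]], [10, [-10, 0, 0], [0, 0, 0]], [10, [-15, 0, 0], [0, 0, 0]], [10, [-15, 0, 0], [0, 0, 0]], [10, [-15, 0, 0], [0, 0, 0]], [10, [-10, 0, -10], [0, 0, 0]], [10, [0, 0, -20], [0, 0, 0]], [10, [0, 0, -25], [0, 0, 0]], [10, [0, 0, -25], [0, 0, 0]], [10, [0, 0, 0], [0, 0, 0.5]], [10, [0, 0, 0], [0, 0, 0.5]], [10, [0, 0, 0], [0, 0, 0.55]], [10, [0, 0, 0], [0, 0, 0]], [10, [0, 0, 0], [0, 0, 0]]]}}

```text
time_s: 20.93
eef_pos: [619.4, -88.7, 97.7]
ee_rot: [0.0, 0.714, 0.7, 0.0]
force: [0.2, -0.2, -2.2]
grip_width: 0.239
```

Run:
```python
from h import *
s=ctrl.sense();show(s);p,M=pose(s); print("to pickup, tool axes",np.round(M.T@(np.array([537.8,-358.7,p[2]])-p),1))
for n,a in(("side",(slice(170,280),slice(190,300))),("top",(slice(140,220),slice(150,260)))):
    c=ctrl.capture(n); cv2.imwrite(f"pics/{n}10.png",cv2.resize(c["color"][a],None,fx=5,fy=5,interpolation=cv2.INTER_CUBIC)); pickle.dump(c,open(n+"10.pkl","wb"))
```

```text
t 20.93 p [619.4 -88.7  97.7] toolx yaw 88.84 z [ 4.e-04 -1.e-04 -1.e+00] F [ 0.23 -0.23 -2.18] w 20.5
to pickup, tool axes [-271.6  -76.1   -0. ]
```

View pics/top10.png

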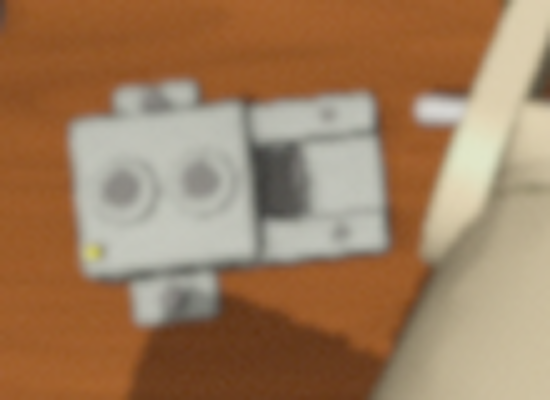

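The pad stayed in: tail edge at (305,180), 45 mm beyond the mouth edge at x ≈ 385. That puts the nose near x = +57 mm, within the possible range. Returning the drift.

>>> {"op": "carry_out", "data": {"plan": [[10, [-22.6, -6.35, 0], [0, 0, 0]], [10, [-22.6, -6.35, 0], [0, 0, 0]], [10, [-22.6, -6.35, 0], [0, 0, 0]], [10, [-22.6, -6.35, 0], [0, 0, 0]], [10, [-22.6, -6.35, 0], [0, 0, 0]], [10, [-22.6, -6.35, 0], [0, 0, 0]], [10, [-22.6, -6.35, 0], [0, 0, 0]], [10, [-22.6, -6.35, 0], [0, 0, 0]], [10, [-22.6, -6.35, 0], [0, 0, 0]], [10, [-22.6, -6.35, 0], [0, 0, 0]], [10, [-22.6, -6.35, 0], [0, 0, 0]], [10, [-22.6, -6.35, 0], [0, 0, 0]], [10, [0, 0, 0], [0, 0, 0]], [10, [0, 0, 0], [0, 0, 0]]]}}

```text
time_s: 22.2
eef_pos: [536.8, -358.5, 97.0]
ee_rot: [-0.0, 0.715, 0.699, 0.0]
force: [1.1, 0.3, -2.0]
grip_width: 0.239
```

>>> {"op": "carry_out", "data": {"plan": [[10, [0, 0, 20], [0, 0, 0]], [10, [0, 0, 20], [0, 0, 0]], [10, [0, 0, 20], [0, 0, 0]], [10, [0, 0, 12], [0, 0, 0]], [10, [0, 0, 6], [0, 0, 0]], [10, [0, 0, 4], [0, 0, 0]], [10, [0, 0, 2], [0, 0, 0]], [10, [0, 0, 0], [0, 0, 0]], [10, [0, 0, 0], [0, 0, 0]], [10, [0, 0, 0], [0, 0, 0]]]}}

```text
time_s: 23.03
eef_pos: [537.7, -357.8, 14.1]
ee_rot: [0.001, 0.715, 0.7, 0.0]
force: [-0.4, -0.1, -1.4]
grip_width: 0.233
```

>>> {"op": "carry_out", "data": {"plan": [[10, [0, 0, 2], [0, 0, 0]], [10, [0, 0, 1], [0, 0, 0]], [10, [0, 0, 1], [0, 0, 0]], [10, [0, 0, 0.5], [0, 0, 0]], [10, [0, 0, 0], [0, 0, 0]], [10, [0, 0, 0], [0, 0, 0]], [10, [0, 0, 0], [0, 0, 0]]]}}

```text
time_s: 23.62
eef_pos: [537.4, -357.6, 8.7]
ee_rot: [0.0, 0.715, 0.699, 0.0]
force: [-0.8, -0.1, -2.1]
grip_width: 0.235
```

>>> {"op": "carry_out", "data": {"plan": [[10, [0, 0, 0.4], [0, 0, 0]], [10, [0, 0, 0.3], [0, 0, 0]], [10, [0, 0, 0], [0, 0, 0]], [10, [0, 0, 0], [0, 0, 0]]]}}

```text
time_s: 23.95
eef_pos: [537.4, -357.6, 8.2]
ee_rot: [0.0, 0.715, 0.7, 0.0]
force: [0.5, 0.3, -0.1]
grip_width: 0.24
```

The mat now carries the drift: the −2 N load has gone to about 0. Opening gently.

>>> {"op": "carry_out", "data": {"plan": [[22, [0, 0, 0], [0, 0, 0]], [25, [0, 0, 0], [0, 0, 0]], [30, [0, 0, 0], [0, 0, 0]], [40, [0, 0, 0], [0, 0, 0]], [55, [0, 0, 0], [0, 0, 0]], [60, [0, 0, 0], [0, 0, 0]], [60, [0, 0, 0], [0, 0, 0]], [60, [0, 0, 0], [0, 0, 0]]]}}

```text
time_s: 24.62
eef_pos: [537.4, -357.5, 8.0]
ee_rot: [0.0, 0.715, 0.7, -0.0]
force: [0.6, 1.1, -0.2]
grip_width: 0.701
```

>>> {"op": "carry_out", "data": {"plan": [[60, [0, 0, -5], [0, 0, 0]], [60, [0, 0, -15], [0, 0, 0]], [60, [0, 0, -25], [0, 0, 0]], [60, [0, 0, -30], [0, 0, 0]], [60, [0, 0, -30], [0, 0, 0]], [60, [0, 0, -30], [0, 0, 0]], [60, [0, 0, -30], [0, 0, 0]], [60, [0, 0, -30], [0, 0, 0]], [60, [0, 0, 0], [0, 0, 0]], [60, [0, 0, 0], [0, 0, 0]]]}}

```text
time_s: 25.45
eef_pos: [537.7, -357.9, 204.9]
ee_rot: [0.002, 0.715, 0.7, 0.0]
force: [0.2, -0.7, -0.5]
grip_width: 0.701
```

Run:
```python
from h import *
s=ctrl.sense();show(s);p,M=pose(s);w=ctrl.capture("wrist");cv2.imwrite("pics/w11.png",w["color"])
P=wcloud(w,p,M);hsv=cv2.cvtColor(w["color"],cv2.COLOR_BGR2HSV)
mb=np.zeros(hsv.shape[:2],bool); mb[40:245,225:285]=1
for nm,m in(("handle",mb&(hsv[...,2]>110)&(hsv[...,1]>60)&(P[...,2]>10)),("shaft",mb&(hsv[...,2]>85)&(hsv[...,1]<60)&(P[...,2]>15)&(P[...,1]>-320))):
    q=P[m];r=cv2.minAreaRect(q[:,:2].astype(np.float32));print(nm,[np.round(x,1) for x in r],np.round(np.percentile(q[:,2],[50,90]),1))
c=ctrl.capture("side");cv2.imwrite("pics/s11.png",c["color"])
s0=pickle.load(open("side0.pkl","rb"));d=cv2.absdiff(c["color"],s0["color"]).max(2)
for nm,(u,v) in dict(meter=(195,160),wrench=(162,234),socket=(178,286),mc=(317,325)).items(): print(nm,d[v-25:v+25,u-25:u+25].mean())
```

```text
t 25.45 p [ 537.7 -357.9  204.9] toolx yaw 88.78 z [ 0.0026 -0.0025 -1.    ] F [ 0.18 -0.7  -0.49] w 59.8
handle [array([ 537.9, -356.6]), array([151.6,  21.6]), np.float64(89.3)] [34.9 36.1]
shaft [array([ 539.5, -276.7]), array([86.2, 17.5]), np.float64(88.8)] [24.1 25.9]
meter 5.4988
wrench 5.02
socket 5.4536
mc 17.0392
```

View pics/s11.png

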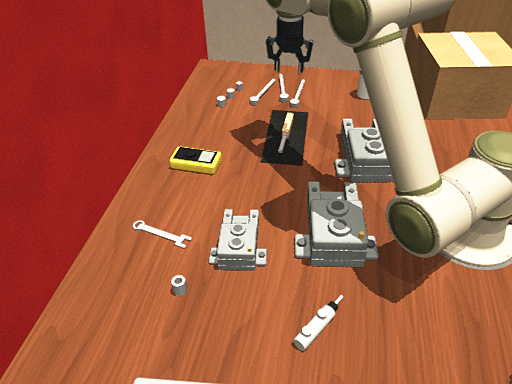

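The drift is flat on the mat at side (285,132): handle top at z ≈ 36 mm and shaft top at z ≈ 26 mm, as expected. The multimeter (195,160), wrench (162,234), socket (178,286) and master cylinder (317,325) are where they were. Handing in.

```bash
python3 -c "
from rig import ctrl
print(ctrl.finish_job())"
```

```text
the job is handed in; nothing more can be done
None
```

I pushed the pad home in the smallest caliper using only the drift, laid the drift back on the mat and handed the job in after about 25 s. No verdict was reported.

**Push:** The pad slid at about 3 N for roughly 50 mm. Then the tool stopped moving while the force rose to 12.6 N, well under 25 N, and the drift did not slip in the grip.

**Pad:** After I backed out, the top view showed the tail about 45 mm inside the mouth. That puts the nose near x = +57 mm in the caliper's frame, inside the possible abutment range of +30 to +60 mm. The abutment can't be seen, so "home" rests on the force rise and this estimate, which is good to a few millimetres.

**Drift:** It lies flat and the same way up at its original spot. The handle top measured about 36 mm and the shaft top about 26 mm above the bench, as they should. The gripper is open and about 200 mm clear.

**Bystanders:** All four look unmoved in the side view. The master cylinder's pixels differed more from the first picture (17 against about 5 for the others). I took this to be the arm's shadow having moved off it, since its position in the picture is the same. I did not measure this separately.

**Disagreements:** The two fixed cameras differed by 1 to 2 mm on the channel centre. I used a middle value, and the tip met the tail squarely.

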